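Slide a brass plate blank into the engraving jig and latch it

ROBOT

A 6-joint arm with a two-finger parallel gripper is mounted at the origin on the work surface. World frame = base frame: x ahead of the robot, y to its left, z up, the work surface at z = 0. Lengths are in m, angles in rad, forces in N, time in s.
With the tool pointing down it reaches from about 0.375 to 0.925 m from the base axis. Payload 5.7 kg.
Tool frame: the origin (TCP) lies at the very end of the fingers, on their centre line; the grasp point (between the pads) lies 19 mm behind it (bot.grip_depth is the distance from the TCP to the grasp point, in m); z points along the fingers, y is the line along which they close (so a half turn about z gives the same grasp; the last joint's range is limited). The gripper opens to 88 mm and grips with 3 to 60 N. Pads are 20 mm wide; open, the fingers measure 115 mm over their backs; the gripper's body (75 mm by 178 mm) begins 61 mm behind the grasp point.
Start: joints at [-1.249, 0.359, 1.51, -0, 1.272, -0.115], TCP at [0.254, -0.544, 0.202] pointing down, gripper open.
Joint ranges: [-2.97, 2.97], [-1.01, 2.36], [0.21, 2.38], [-0.96, 4.11], [0.2, 2.71], [-2.98, 2.98]. Speed limits (rad/s): [2.39, 2.39, 3.14, 3.14, 3.14, 3.14].

INTERFACE

Orientations are given as a rotation vector (axis times angle).
In Python, from rig import bot gives the robot as it stands. The module is installed in compiled form; this text tells all that it offers. Calls block until the motion is done:
- bot.move_to(position, orientation): joint-space move of the TCP to a pose.
- bot.move_l(position, frame=None, feed=0.15, guard=None): straight line of the TCP; frame=None keeps the orientation; feed is the mean speed in m/s. With guard (N) it stops when the force on the tool has changed by that much, and returns True; else False.
- bot.goto_joints(angles): joint-space move.
- bot.grip(opening): finger opening in m; the grip force is fixed at half the most; returns when the fingers have stopped.
- bot.sleep(seconds).
- bot.inverse_kinematics(position, orientation): joint angles nearest the present ones, or None.
- bot.camera(name): name is "scene" or "top"; returns the picture (480x640x3 uint8, red, green, blue); there is no depth.
- bot.get_calibration(name): a dict with "mtx" (3x3 intrinsics, pixels), "world_to_cam" (4x4, takes a point from world to camera coordinates). Camera axes: x right, y down, z forward; pixel columns grow to the right and rows downward; lengths in m; the calibration is good to about 2 mm. A picture is of the moment at which its call begins. get_calibration takes no time and is no camera call.
A pose or a line that the arm cannot do raises bot.MotionError and nothing moves.
- bot.sign_off(): hands the job in; it is judged then, once.
Readings, each from a call of its own:
- bot.read_t(): time.
- bot.read_q(): joint angles.
- bot.read_dq(): joint speeds.
- bot.read_joint_torque(): joint torques, N m.
- bot.read_eef_pos(): TCP position.
- bot.read_eef_rot(): TCP orientation.
- bot.read_contact_force(): force on the tool from outside, world axes, zero at the start.
- bot.read_wrist_torque(): the same for the moment, N m.
- bot.read_grip_width(): finger opening in m.
- bot.read_grip_force(): force on a finger pad.
Only numpy, scipy, OpenCV 4.12 (cv2) and the standard library are available. Lean on these libraries where they do the work, as an engineer would, in place of code of your own. Each camera call takes 0.05 s, during which the arm holds its last target. There are 200 camera calls.

TASK

Load the green-filmed brass blank for engraving: press on its top with the fingertips and slide it, lying flat all the way, out of the blue tray and between the jig's dark rails until it is fully home against the end stop. Then push the red latch by its knob fully across behind the blank, so that it is locked in. Be gentle: never push on the blank or the latch with more than about 25 N, never lift the blank, and leave the other things on the counter where they are.

Things in the scene. Friction and masses are not known exactly. Their poses are not given: they have to be found in the camera images.
- blank: Loose brass plate with a soft grippy green film on top, 100 (its x) by 64 (its y) by 3 mm, about 160 g. Origin: centre of its underside. It starts in a blue tray: 8 mm high walls on three sides, 3 mm play all round, open at the end towards the jig. Polished underneath, it slides easily: 12 to 16 N on its middle drags it and gets it past the rollers; two tips 20 to 35 mm apart along its x also turn it.
- jig: Dark steel jig, 10 mm high, on the same smooth white bed as the tray (one plane, no steps). Origin on the bed's top, where the blank's centre lies when home; the blank enters along +x, long side along x. End stop at x +50 mm. Rails' inner faces y -33.5 and +33.5 (x -30 to +50), flared to y -44.5 and +44.5 at x -50. Two white sprung rollers in the rails at x 28 resist its front edge with some 5 N.
- bed_tray (a point): Point on the top of the white bed, a 320 by 560 by 20 mm board, in the middle of the tray. The bed is hinged under the tray on a line across its length and stands on soft, sticky rubber feet under the jig end: it slopes up to 1.5 degrees one way or the other and may sink 0 to 10 mm there, unpredictably, under the pressing fingers, jig and all. Pressing must follow by force.
- latch (a joint): Travel (m) of the red latch bar along the jig's +y: 0 open, 0.045 fully shut (hard end); starts at 0 to 0.006, stays where left, moves with about 2 N. Bar: x -65 to -53 mm in the jig's frame, 8 mm high; tip at y -54 mm at 0, -9 mm when shut, 3 mm behind the home blank's rear edge. It strikes a blank that is not home.
- latch_knob (a point): Centre of the top of the latch's round upright red knob, 14 mm in diameter; its top is 39 mm and its foot 7 mm above the bed. Moves with the latch. At latch 0 it is at x -59, y -98 mm in the jig's frame.
- punch: Bystander: upright steel cylinder, 22 mm in diameter, 34 mm high, on the bed. Origin: centre of its underside.
- oil_jar: Bystander: amber jar, 34 mm in diameter, 48 mm high, on the bed. Origin: centre of its underside.
- carton: Bystander: yellow carton 100 by 140 by 60 mm, left of the bed. Origin: centre of its underside.
- mug: Bystander: blue mug, 80 mm in diameter, 90 mm high. Origin: centre of its underside.
- tape_case: Bystander: orange case 70 by 70 by 35 mm, right of the bed. Origin: centre of its underside.
- wrench: Bystander: steel wrench lying on the counter to the right of the bed, nearer the robot.
Not all that is in view belongs to the job. Several things have the shape of the blank; the one meant has the colours described above.

How it is judged:
By the outcome, as a careful person would: the job done as asked, in the order asked, and still so for the second after the job is handed in, with the robot touching nothing.
It also fails if it takes over 72 s, if anything falls off the work surface, if the arm or the gripper's body presses on something with over 40 N, if the wrist force passes 120 N, or if a joint passes its speed limit or range.

## Working session

There is one attempt and no reset: what is moved stays moved. The work goes in short steps, each a Python script; the robot and the scene stay as the last script left them, time stands still between calls to the robot, and variables do not carry over. Pictures are saved under pics/ and viewed, at most 10 in all, crops included, and the job is handed in when it is done.

```bash
mkdir -p pics
python3 - <<'E'
from rig import bot
import cv2,numpy as np
for n in("scene","top"):
    im=bot.camera(n); cv2.imwrite(f"pics/{n}0.png",im[:,:,::-1])
    c=bot.get_calibration(n); print(n,c["mtx"].round(1).tolist(),c["world_to_cam"].round(4).tolist())
print(bot.read_t(),bot.read_eef_rot(),bot.read_contact_force(),bot.read_grip_width())
E
```

```text
scene [[454.0, 0.0, 323.8], [0.0, 454.0, 239.2], [0.0, 0.0, 1.0]] [[-0.7407, 0.6717, 0.0131, 0.3587], [0.5524, 0.62, -0.5573, -0.2842], [-0.3824, -0.4056, -0.8302, 1.3487], [0.0, 0.0, 0.0, 1.0]]
top [[510.9, 0.0, 319.9], [0.0, 510.9, 245.0], [0.0, 0.0, 1.0]] [[0.0003, -1.0, 0.0009, 0.0506], [-0.9833, -0.0005, -0.1822, 0.5353], [0.1822, -0.0008, -0.9833, 1.3886], [0.0, 0.0, 0.0, 1.0]]
0.1 [-3.06530366e+00 -6.80252587e-01  2.30041887e-04] [ 0.03767927 -0.61196532 -0.14088724] 0.08812110703985561
```

View pics/top0.png

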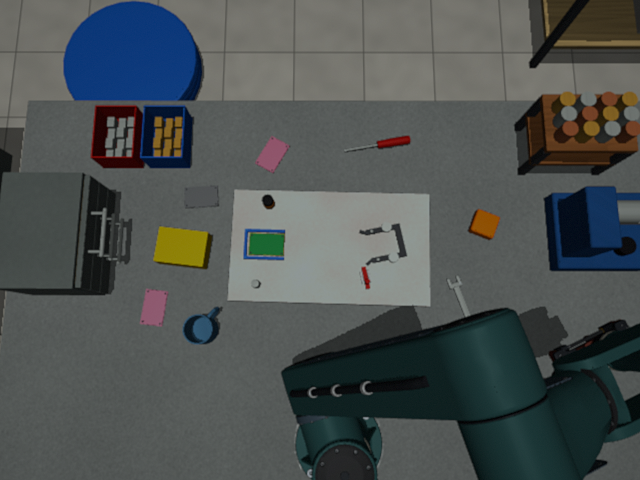

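View pics/scene0.png

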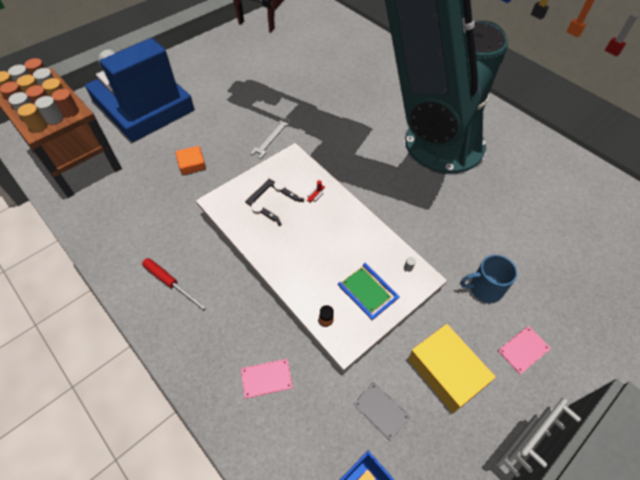

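The top view shows the green plate in the blue tray at (266,244), the jig with its end stop at (402,240), and the red latch at (366,277). Plates of the same shape are pink at (272,154) and (153,308), and grey at (201,196). Only the one at (266,244) is green and lies in the blue tray, so I'll confirm it in a crop.

```bash
cat > h.py <<'E'
import cv2,numpy as np
from rig import bot
C={n:bot.get_calibration(n) for n in("scene","top")}
def proj(n,p):
    c=C[n]; q=c["world_to_cam"]@np.r_[p,1]; r=c["mtx"]@q[:3]; return r[:2]/r[2]
def onplane(n,uv,z):
    c=C[n]; R=c["world_to_cam"][:3,:3]; t=c["world_to_cam"][:3,3]
    d=R.T@np.linalg.inv(c["mtx"])@np.r_[uv,1]; o=-R.T@t; return o+d*(z-o[2])/d[2]
def tri(a,b):
    P=[C[n]["mtx"]@C[n]["world_to_cam"][:3] for n in("scene","top")]
    X=cv2.triangulatePoints(P[0],P[1],np.float64(a).reshape(2,1),np.float64(b).reshape(2,1)); return (X[:3]/X[3]).ravel()
def mask(im,col):
    h,s,v=cv2.split(cv2.cvtColor(im,cv2.COLOR_RGB2HSV))
    return {"green":(abs(h.astype(int)-62)<18)&(s>120)&(v>60),"red":((h<8)|(h>172))&(s>150)&(v>60),
            "dark":(v<110)&(s<90),"blue":(abs(h.astype(int)-110)<12)&(s>130),"white":(v>150)&(s<40)}[col].astype(np.uint8)
def blob(im,col,roi):
    m=mask(im,col); k=np.zeros_like(m); x0,y0,x1,y1=roi; k[y0:y1,x0:x1]=1; m*=k
    n,l,st,ce=cv2.connectedComponentsWithStats(m); i=1+st[1:,4].argmax(); 
    return (l==i).astype(np.uint8),ce[i],st[i]
def rect(m):
    c=max(cv2.findContours(m,cv2.RETR_EXTERNAL,cv2.CHAIN_APPROX_NONE)[0],key=cv2.contourArea); return cv2.minAreaRect(c)
E
python3 - <<'E'
from h import *
T=cv2.imread("pics/top0.png")[:,:,::-1].copy();S=cv2.imread("pics/scene0.png")[:,:,::-1].copy()
for col,rt,rs in(("green",(230,190,300,300),(320,250,420,330)),("blue",(230,190,300,300),(320,250,420,330)),("red",(340,250,390,300),(300,170,340,215)),("white",(200,170,450,320),(180,130,460,380))):
    a,b=blob(T,col,rt),blob(S,col,rs); print(col,a[1].round(1),a[2],b[1].round(1),tri(b[1],a[1]).round(4),rect(a[0]))
    if col=="white":
        for n,m in(("top",a[0]),("scene",b[0])): print(n,cv2.boxPoints(rect(m)).round(1).tolist())
cv2.imwrite("pics/c1.png",np.hstack([cv2.resize(T[185:310,225:435],None,fx=3.8,fy=3.8,interpolation=cv2.INTER_CUBIC)[:,:,::-1]]))
cv2.imwrite("pics/c2.png",cv2.resize(S[160:240,230:340],None,fx=7,fy=7,interpolation=cv2.INTER_CUBIC)[:,:,::-1])
E
```

```text
green [266.3 243.9] [249 234  35  22 702] [366.  289.6] [0.5392 0.2019 0.0452] ((266.06549072265625, 243.8625946044922), (33.85293197631836, 21.063159942626953), 2.2906100749969482)
blue [259.6 244. ] [244 229  41  31 257] [371.3 294.4] [0.5391 0.2198 0.0468] ((263.7995300292969, 244.011962890625), (39.48842239379883, 29.61631965637207), 2.2906100749969482)
red [365.5 277.2] [362 267   8  21  77] [316.  190.9] [ 0.4428 -0.0751  0.0655] ((365.7647705078125, 277.058837890625), (20.858062744140625, 4.365641117095947), 75.96376037597656)
white [305.4 280.2] [ 263  246   89   57 1219] [305.1 263.1] [ 0.4963  0.0525 -0.0887] ((307.84149169921875, 273.57318115234375), (88.05076599121094, 55.56662368774414), 1.7899105548858643)
top [[263.0, 300.0], [264.70001220703125, 244.39999389648438], [352.70001220703125, 247.1999969482422], [351.0, 302.70001220703125]]
scene [[180.0, 130.0], [459.0, 130.0], [459.0, 379.0], [180.0, 379.0]]
```

View pics/c1.png

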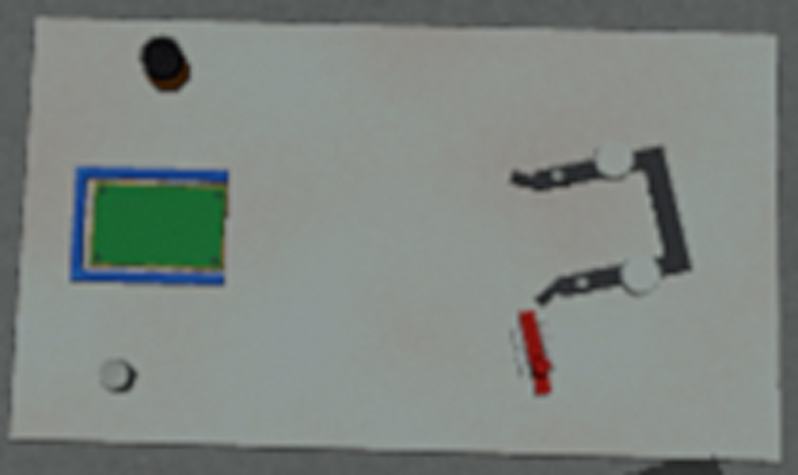

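View pics/c2.png

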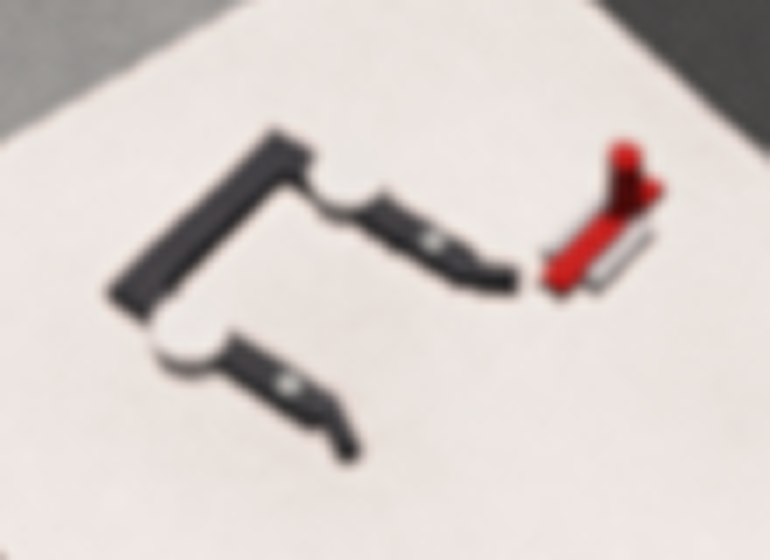

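The crop confirms it: the green plate with brass edges lies in the blue tray, opening to the right. The jig is turned about 11° from the tray. I can see the end stop's outer corners in both views, so I'll triangulate them.

Run:
```python
from h import *
c1=lambda p:np.array(p)/3.8+[225,185]-.37; c2=lambda p:np.array(p)/7+[230,160]-.43
for a,b in(((663,147),(108,292)),((690,268),(275,130)),((558,176),(288,384)),((582,283),(433,240)),((541,365),(625,155))): print(tri(c2(b),c1(a)).round(4))
for zb in(.035,.04,.045):
  A=lambda p,z:onplane("top",c1(p),z)[:2]
  z=zb+.01
  o=(A((663,147),z)+A((690,268),z))/2; i=(A((645,155),z)+A((669,272),z))/2
  s=(A((558,176),z)+A((582,283),z))/2; r=(A((615,160),z)+A((640,272),z))/2
  k=A((541,365),zb+.039)
  f=(A((514,179),z)+A((540,300),z))/2
  print(zb,"stopout",o.round(4),"in",i.round(4),"screw",s.round(4),"roll",r.round(4),"flare",f.round(4),"knob",k.round(4))
  d=A((690,268),z)-A((663,147),z); print("  stop dir",np.degrees(np.arctan2(*d[::-1])),np.linalg.norm(d), "o-f",np.degrees(np.arctan2(*(o-f)[::-1])))
T=cv2.imread("pics/top0.png")[:,:,::-1].copy()
for zb in (.035,.045):
  g=blob(T,"green",(230,190,300,300)); q=cv2.boxPoints(rect(g[0])); w=np.array([onplane("top",p,zb+.003)[:2] for p in q]); print(onplane("top",g[1],zb+.003).round(4),np.diff(w,axis=0).round(4).tolist())
```

```text
[ 0.5958 -0.1725  0.0596]
[ 0.5047 -0.1895  0.0637]
[ 0.5738 -0.0946  0.0622]
[ 0.4939 -0.1107  0.0625]
[ 0.4306 -0.0772  0.0897]
0.035 stopout [ 0.5531 -0.1833] in [ 0.5485 -0.1687] screw [ 0.5363 -0.1037] roll [ 0.5466 -0.1467] flare [ 0.5288 -0.0716] knob [ 0.4317 -0.0778]
  stop dir -169.25513534241296 0.09342724339129856 o-f -77.74408297194547
0.04 stopout [ 0.5521 -0.1825] in [ 0.5475 -0.1679] screw [ 0.5354 -0.1031] roll [ 0.5456 -0.146 ] flare [ 0.5279 -0.0712] knob [ 0.4312 -0.0774]
  stop dir -169.25513534241298 0.09309776639533526 o-f -77.74408297194549
0.045 stopout [ 0.5511 -0.1816] in [ 0.5465 -0.1671] screw [ 0.5344 -0.1026] roll [ 0.5446 -0.1453] flare [ 0.527  -0.0708] knob [ 0.4306 -0.0769]
  stop dir -169.25513534241298 0.09276828939937197 o-f -77.74408297194545
[0.5404 0.2028 0.038 ] [[0.0608, -0.0008], [-0.0039, -0.0964], [-0.0607, 0.0016]]
[0.5386 0.2018 0.048 ] [[0.0604, -0.0008], [-0.0039, -0.0957], [-0.0603, 0.0016]]
```

```bash
cat >> h.py <<'E'
from scipy.spatial.transform import Rotation as Ro
B=np.array([.539,.2021]); HB=np.radians(-92.3); J=np.array([.5365,-.117]); HJ=np.radians(-78.7)
U=np.array([np.cos(HJ),np.sin(HJ)]); V=np.array([-U[1],U[0]])
def ori(h,slope=0.): # tool y along heading h, rising by slope
    y=np.array([np.cos(h)*np.cos(slope),np.sin(h)*np.cos(slope),np.sin(slope)])
    z=np.array([np.cos(h)*np.sin(slope),np.sin(h)*np.sin(slope),-np.cos(slope)])
    return Ro.from_matrix(np.c_[np.cross(y,z),y,z]).as_rotvec()
E
python3 - <<'E'
from h import *
bot.grip(.028); o=ori(HB,.026)
bot.move_to([*B,.12],o); bot.move_l([*B,.062],feed=.15); bot.sleep(.2)
f0=np.mean([bot.read_contact_force() for _ in range(5)],0); np.save("f0.npy",f0)
print(bot.read_t(),f0,bot.read_grip_width())
print(bot.move_l([*B,.030],feed=.015,guard=3.5)); p=bot.read_eef_pos()
print(bot.read_t(),p,bot.read_contact_force()-f0)
for i in range(4):
    p=bot.read_eef_pos() if i==0 else p; p=p-[0,0,.0004]; t=bot.read_t(); bot.move_l(p,feed=.02); t2=bot.read_t()
    print(t2-t,p[2],bot.read_eef_pos(),[ (bot.read_contact_force()-f0).round(2).tolist() for _ in range(2)],bot.read_wrist_torque())
    if (bot.read_contact_force()-f0)[2]>12: break
E
```

```text
4.6833 [0.23861439 0.38201831 0.50613186] 0.027742703062018592
False
6.9667 [0.53903205 0.20211486 0.03006105] [-0.39693245 -0.5274722  -0.35813587]
0.25 0.029661052408946825 [0.53900335 0.20213596 0.02965411] [[-0.35, -0.25, -0.48], [-0.35, -0.25, -0.48]] [ 0.01286454  0.07045765 -0.01874053]
0.25 0.029261052408946824 [0.53901531 0.20210541 0.02922595] [[-0.94, 0.35, -0.05], [-0.94, 0.35, -0.05]] [ 0.04319999 -0.02161851  0.04103826]
0.25 0.028861052408946822 [0.53905605 0.20209728 0.02914954] [[-0.68, -0.31, 4.46], [-0.68, -0.31, 4.46]] [ 0.0171615   0.18303768 -0.0271942 ]
0.25 0.02846105240894682 [0.5393054  0.20218932 0.02912031] [[-2.34, -0.12, 7.28], [-2.34, -0.12, 7.28]] [ 0.02757587  0.33309832 -0.03413786]
```

The plate's top was felt at z 0.029, while stereo gave 0.045. The two cameras disagree, so I'll check against the fingertips.

Run:
```python
from h import *
T=cv2.imread("pics/top0.png")[:,:,::-1].copy();S=cv2.imread("pics/scene0.png")[:,:,::-1].copy()
def pink(im,roi):
    h,s,v=cv2.split(cv2.cvtColor(im,cv2.COLOR_RGB2HSV)); m=((h>155)&(s>60)&(v>120)).astype(np.uint8); x0,y0,x1,y1=roi
    M=cv2.moments(m[y0:y1,x0:x1],True); return np.array([M["m10"]/M["m00"]+x0,M["m01"]/M["m00"]+y0])
for a,b in(((250,130,300,180),(235,350,300,405)),((130,280,180,335),(490,320,560,375))):
    t,s=pink(T,a),pink(S,b); print(t,s,"tri",tri(s,t).round(4),"top z0",onplane("top",t,.002).round(4),"scene z0",onplane("scene",s,.002).round(4))
ims={n:bot.camera(n) for n in C}
for n,z in (("top",6),("scene",6)):
    p=proj(n,bot.read_eef_pos()); u,v=p.round().astype(int); im=ims[n][v-30:v+30,u-33:u+33]
    im=cv2.resize(im,None,fx=6,fy=6,interpolation=cv2.INTER_CUBIC)[:,:,::-1].copy()
    q=(p-[u-33,v-30]+.5)*6; cv2.circle(im,tuple(int(a) for a in q),4,(255,0,255),-1); print(n,p)
    globals()[n]=im
cv2.imwrite("pics/press.png",np.hstack([top,scene]))
```

```text
[271.71243942 153.78029079] [265.95850067 378.12382865] tri [ 8.243e-01  1.953e-01 -1.000e-04] top z0 [0.823  0.1957 0.002 ] scene z0 [0.8251 0.1952 0.002 ]
[153.31258457 307.15696888] [523.85842697 349.40599251] tri [ 3.646e-01  5.241e-01 -4.000e-04] top z0 [0.3641 0.5242 0.002 ] scene z0 [0.3667 0.523  0.002 ]
top [266.81820636 244.88972479]
scene [365.57066308 292.99556213]
```

View pics/press.png

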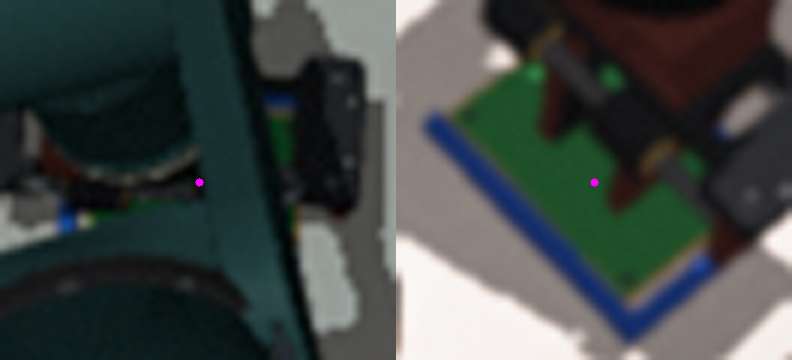

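The cameras agree on the counter (z≈0), so the plate really is at z≈0.045. The partly closed fingertips just reach about 16 mm beyond the TCP. In the picture the tips sit at the middle of the plate, so the xy values hold. Next I slide it out by force control.

```bash
cat >> h.py <<'E'
import json
def fz(): return (bot.read_contact_force()-np.load("f0.npy"))
def slide(path,zc,slope,target=14,step=.006,tilt=None,stop=None,log=5):
    """path: list of (x,y,heading); first is the present pose. Follows by force in z. Returns zc,slope,stalled"""
    base=None; i=0
    for a,b in zip(path[:-1],path[1:]):
        a,b=np.array(a),np.array(b); L=np.linalg.norm(b[:2]-a[:2]); n=max(1,int(np.ceil(L/step)))
        for k in range(1,n+1):
            q=a+(b-a)*k/n; f=fz(); e=np.clip(f[2]-target,-8,8)
            corr=.00008*e; slope=np.clip(slope+.25*corr/step,-.06,.06); zc+=corr+slope*L/n
            bot.move_l([q[0],q[1],zc],ori(q[2],tilt if tilt is not None else slope),feed=.04); f=fz(); i+=1
            if i%log==0: print(round(bot.read_t(),2),q[:2].round(4),round(zc,4),round(slope,3),f.round(1))
            if f[2]>21 : print("high",f); zc+=.0006
            if f[2]<5: print("low",f)
            if stop and stop(f): print("stop",q.round(4),f.round(1),bot.read_eef_pos().round(4)); return zc,slope,q,True
    return zc,slope,q,False
def press(q,zc,slope,target=14,n=6):
    for _ in range(n):
        e=fz()[2]-target
        if abs(e)<1.2: break
        zc+=.0001*e; bot.move_l([q[0],q[1],zc],ori(q[2],slope),feed=.02)
    print("press",fz().round(1),zc); return zc
def save(**k): json.dump({a:np.asarray(b).tolist() for a,b in k.items()},open("st.json","w"))
def load(): return json.load(open("st.json"))
E
python3 - <<'E'
from h import *
hb=np.array([np.cos(HB),np.sin(HB)]); q0=(*B,HB); q1=(*(B+.115*hb),HB)
zc=press(q0,.02846,.026)
zc,s,q,_=slide([q0,q1],zc,.028,tilt=.026)
save(zc=zc,s=s,q=q)
im=bot.camera("scene"); cv2.imwrite("pics/out.png",cv2.resize(im[170:320,250:430],None,fx=4,fy=4,interpolation=cv2.INTER_CUBIC)[:,:,::-1])
E
```

```text
press [-3.6 -0.2 13.9] 0.027725126282397032
9.78 [0.5378 0.1734] 0.0276 0.007 [-1.6  2.1 15.7]
11.23 [0.5367 0.1446] 0.0282 0.016 [ 0.5  0.2 13.8]
12.69 [0.5355 0.1159] 0.0287 0.018 [-0.3 -0.5 12.7]
14.15 [0.5344 0.0872] 0.0286 0.003 [-0.  -0.  14.1]
```

View pics/out.png

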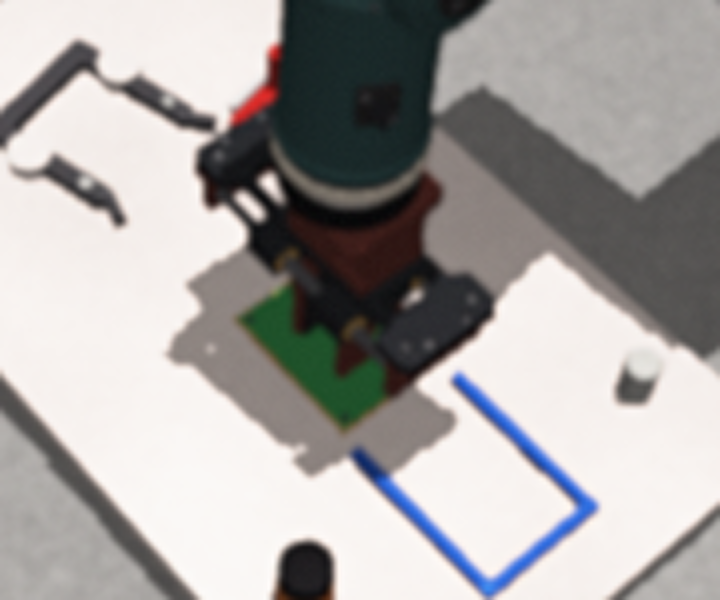

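The plate is clear of the tray and flat. Its far edge runs from the rear corner at crop (345,430) to the front corner at (240,318). I'll check that pose against the fingers, then turn and approach the jig.

Run:
```python
from h import *
P=[onplane("scene",np.array(p)/4+[250,170]-.37,.046)[:2] for p in((345,430),(240,318))]
d=P[1]-P[0]; h=np.arctan2(d[1],d[0]); l=np.array([-np.sin(h),np.cos(h)]); print(P,np.linalg.norm(d),np.degrees(h),"centre",(P[0]+P[1])/2-.032*l, l)
st=load(); q0=st["q"]; q1=(*(J-.112*U),HJ)
zc,s,q,_=slide([q0,q1],st["zc"],st["s"])
save(zc=zc,s=s,q=q)
im=bot.camera("scene"); cv2.imwrite("pics/appr.png",cv2.resize(im[150:290,230:400],None,fx=4.2,fy=4.2,interpolation=cv2.INTER_CUBIC)[:,:,::-1])
```

```text
[array([0.56849719, 0.1332936 ]), array([0.56320833, 0.03609262])] 0.09734476152107852 -93.11448002116462 centre [0.53390002 0.0864317 ] [ 0.99852297 -0.05433117]
15.66 [0.5286 0.0594] 0.0281 -0.012 [ 0.6  1.2 13.3]
17.12 [0.5227 0.0317] 0.0275 -0.016 [ 0.3 -0.3 14.1]
18.57 [0.5169 0.0039] 0.0269 -0.021 [ 0.6 -0.3 13.6]
```

View pics/appr.png

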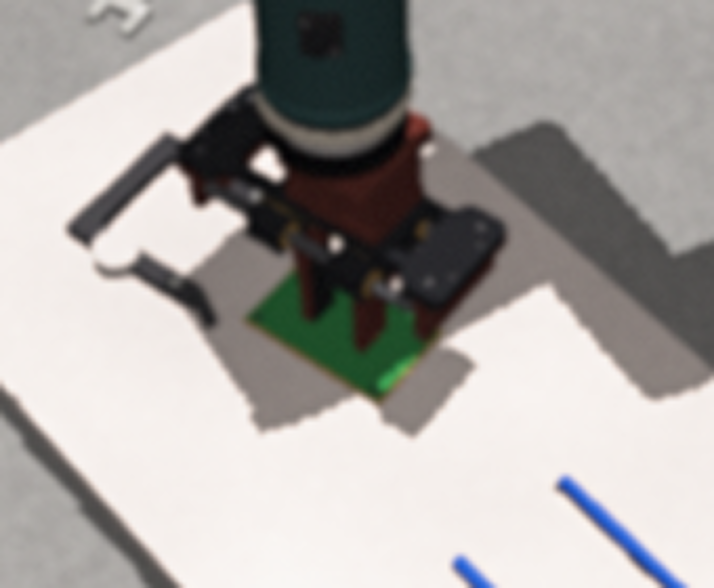

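The plate lies flat just short of the jig mouth, with its far edge from (248,320) to (382,400) and the flare tip at (212,325). The bed has sunk to about level. I'll compare the plate's alignment with the jig in this view.

Run:
```python
from h import *
st=load(); zt=.0445
w=lambda p,z:onplane("scene",np.array(p)/4.2+[230,150]-.38,z)[:2]
P=[w((382,400),zt),w((248,320),zt)]
d=P[1]-P[0]; h=np.arctan2(d[1],d[0]); l=np.array([-np.sin(h),np.cos(h)]); c=(P[0]+P[1])/2-.032*l
rel=c-J; print(np.linalg.norm(d),np.degrees(h),"centre",c,"cmd",st["q"],"jig frame",rel@U,rel@V)
for n,p in(("flare tip",(212,325)),("flare top",(205,285)),("stop outer L",(72,230)),("stop outer R",(165,137))):
    r=w(p,zt+.007)-J; print(n,r@U,r@V)
print(bot.read_eef_pos(),bot.read_t())
```

```text
0.0964222392807462 -77.29316276500525 centre [ 0.51436816 -0.01039503] cmd [0.514554031844838, -0.007171158242779349, -1.3735741213195374] jig frame -0.1088750462069178 -0.0008139689324128044
flare tip -0.05045347235339069 0.051409365804052747
flare top -0.028713445473950883 0.03156211972451586
stop outer L 0.061298363533146494 0.04797181464271081
stop outer R 0.06449365213724922 -0.041851719840445126
[ 0.51746889 -0.00768117  0.02819405] 19.2083
```

Run:
```python
from h import *
st=load(); q0=st["q"]; J2=J+.001*V
mid=(*(J2-.03*U),HJ); end=(*(J2+.012*U),HJ)
ax=lambda f:(-(f[:2]@U),f[:2]@V)
print("axial,lat via U,V:",U.round(3))
zc,s,q,b=slide([q0,mid],st["zc"],st["s"],tilt=-.004,log=2,stop=lambda f:ax(f)[0]>9)
print(ax(fz()),b)
if not b:
    zc,s,q,b=slide([q,end],zc,s,target=15,step=.004,tilt=-.006,log=1,stop=lambda f:ax(f)[0]>9.5)
print(ax(fz()),b,bot.read_t(),((np.array(q[:2])-J)@U).round(4))
save(zc=zc,s=s,q=q)
im=bot.camera("scene"); cv2.imwrite("pics/in.png",cv2.resize(im[150:270,220:360],None,fx=5,fy=5,interpolation=cv2.INTER_CUBIC)[:,:,::-1])
```

```text
axial,lat via U,V: [ 0.196 -0.981]
19.81 [ 0.517  -0.0186] 0.0261 -0.028 [-0.5 -0.1 13.2]
20.41 [ 0.5194 -0.0301] 0.0256 -0.033 [-1.5 -0.7 14.6]
21.01 [ 0.5219 -0.0415] 0.0253 -0.031 [ 0.1 -0.3 14.5]
21.61 [ 0.5243 -0.053 ] 0.0249 -0.031 [-1.3 -0.1 14.1]
22.21 [ 0.5267 -0.0645] 0.0246 -0.031 [-1.5 -0.9 12.9]
22.81 [ 0.5292 -0.0759] 0.0241 -0.033 [-2.4  0.8 13.3]
23.41 [ 0.5316 -0.0874] 0.0237 -0.036 [-1.7  0.8 14.1]
(np.float64(1.07123802071957), np.float64(-1.515913404411758)) False
23.66 [ 0.5324 -0.0911] 0.0234 -0.04 [-1.6  2.  14.4]
23.91 [ 0.5331 -0.0949] 0.0232 -0.043 [-0.9  1.  12.3]
24.16 [ 0.5338 -0.0986] 0.0228 -0.057 [-1.9 -0.4 13.3]
24.41 [ 0.5346 -0.1024] 0.0224 -0.06 [-1.7  1.2 13.3]
24.66 [ 0.5353 -0.1061] 0.0221 -0.06 [-1.3 -0.  11.8]
24.91 [ 0.5361 -0.1099] 0.0216 -0.06 [-1.3  0.9 13.4]
25.16 [ 0.5368 -0.1136] 0.0212 -0.06 [-1.7  0.2 13.2]
25.41 [ 0.5376 -0.1173] 0.0208 -0.06 [-1.8  5.2 14.9]
25.66 [ 0.5383 -0.1211] 0.0206 -0.06 [-2.3 10.6 15.4]
stop [ 0.5383 -0.1211 -1.3736] [-2.3 10.6 15.4] [ 0.5384 -0.1185  0.0218]
(np.float64(10.83161196058759), np.float64(-0.17304299594007122)) True 25.6583 0.0044
```

View pics/in.png

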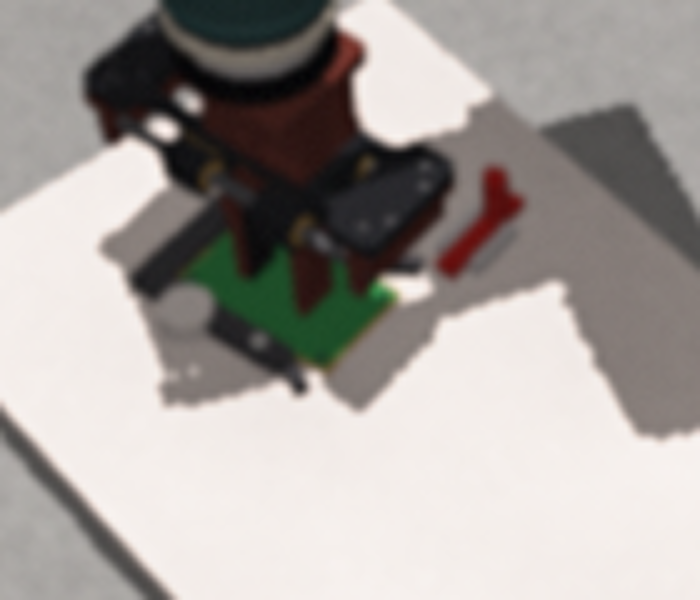

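The plate's front is at the end stop and its rear corner, at (325,365), is near the flare tip at (300,385). Axial force rose to 11 N. I'll push once more to firm up the contact, then lift off and look.

Run:
```python
from h import *
st=load(); w=lambda p,z:onplane("scene",np.array(p)/5+[220,150]-.4,z)[:2]
for n,p,z in(("rear far",(325,367),.038),("rear near",(396,297),.038),("flare tip low",(301,392),.036),("flare tip top",(300,380),.045)):
    r=w(p,z)-J; print(n,(r@U).round(4),(r@V).round(4))
q=np.array(st["q"]); zc=st["zc"]
for k in range(3):
    q[:2]+=.0012*U; zc+=.0001*(fz()[2]-15); bot.move_l([q[0],q[1],zc],ori(q[2],-.006),feed=.02); f=fz(); print(f.round(1),bot.read_eef_pos().round(4))
    if -(f[:2]@U)>14: break
# relax axial, then lift
p=bot.read_eef_pos(); bot.move_l([p[0],p[1],zc+.0015],feed=.03); bot.move_l([p[0],p[1],zc+.06],feed=.12)
away=J-.10*U-.20*V; print(bot.read_t())
bot.move_to([away[0]-.03,away[1],.17],ori(HJ)); bot.grip(0.0); print(bot.read_t(),bot.read_eef_pos())
for n in C: cv2.imwrite(f"pics/{n}1.png",bot.camera(n)[:,:,::-1])
S=cv2.imread("pics/scene1.png"); T=cv2.imread("pics/top1.png")
cv2.imwrite("pics/home.png",np.hstack([cv2.resize(S[160:240,230:330],(500,400),interpolation=cv2.INTER_CUBIC),cv2.resize(T[210:300,350:416],(293,400),interpolation=cv2.INTER_CUBIC)]))
```

```text
rear far -0.0448 0.0283
rear near -0.0457 -0.0276
flare tip low -0.044 0.0463
flare tip top -0.0435 0.0456
[-1.5 13.  15.6] [ 0.5383 -0.1188  0.0217]
[-1.3 12.6 15.4] [ 0.5385 -0.12    0.0217]
[-1.3 12.7 15.7] [ 0.5387 -0.1212  0.0217]
27.3667
29.0083 [ 0.2908049  -0.05814377  0.16995793]
```

View pics/home.png

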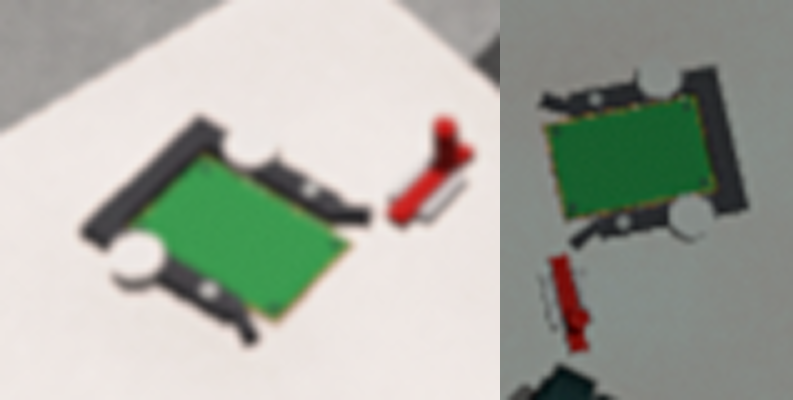

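The plate sits square against the stop, between the rollers, with its rear edge level with the flare ends. Now the latch: I'll locate the knob, feel the bed beside it, and push.

Run:
```python
from h import *
kt=np.array([367.8,281.1])-.3; ks=np.array([319.2,185.6])-.4
k=tri(ks,kt); r=k[:2]-J; print("knob",k.round(4),(r@U).round(4),(r@V).round(4))
x=np.clip(r@U,-.063,-.056); W=lambda v:J+x*U+v*V; o=ori(HJ)
y0=min(r@V,-.092)-.029
bot.move_to([*W(y0),.13],o); bot.move_l([*W(y0),.075],feed=.1); bot.sleep(.1); f0=bot.read_contact_force()
hit=bot.move_l([*W(y0),.012],feed=.02,guard=3); p=bot.read_eef_pos(); print("bed",hit,p,bot.read_t(),(bot.read_contact_force()-f0).round(1))
if hit:
    bot.move_l([*W(y0),p[2]+.019],feed=.08); bot.sleep(.1); f0=bot.read_contact_force()
    v=y0
    while v<-.058:
        v+=.004; bot.move_l([*W(v),p[2]+.019],feed=.04); f=bot.read_contact_force()-f0; n=-(f[:2]@V)
        print(round(v,4),n.round(1),round((bot.read_eef_pos()[:2]-J)@V,4))
        if n>9: break
    print(bot.read_t())
```

```text
knob [ 0.4312 -0.079   0.0757] -0.058 -0.0958
bed True [ 0.40266177 -0.08462804  0.01928277] 32.8833 [ 0.  -1.1  4.4]
-0.1208 -0.7 -0.1206
-0.1168 0.2 -0.1165
-0.1128 0.3 -0.1127
-0.1088 0.7 -0.1086
-0.1048 0.7 -0.1044
-0.1008 -0.2 -0.1004
-0.0968 -0.0 -0.0963
-0.0928 1.3 -0.0924
-0.0888 -0.1 -0.0884
-0.0848 0.5 -0.0843
-0.0808 0.1 -0.0804
-0.0768 0.4 -0.0764
-0.0728 0.1 -0.0724
-0.0688 4.2 -0.0697
-0.0648 11.6 -0.0691
37.125
```

Run:
```python
from h import *
p=bot.read_eef_pos(); a=p[:2]-.012*V
bot.move_l([*a,p[2]],feed=.06); bot.move_l([*a,.12],feed=.12)
away=J-.10*U-.20*V
bot.move_to([away[0]-.03,away[1],.17],ori(HJ)); print(bot.read_t())
for n in C: cv2.imwrite(f"pics/{n}2.png",bot.camera(n)[:,:,::-1])
S=cv2.imread("pics/scene2.png"); T=cv2.imread("pics/top2.png")
cv2.imwrite("pics/latch.png",np.hstack([cv2.resize(S[160:240,230:330],(500,400),interpolation=cv2.INTER_CUBIC),cv2.resize(T[210:300,350:416],(293,400),interpolation=cv2.INTER_CUBIC)]))
```

```text
39.075
```

View pics/latch.png

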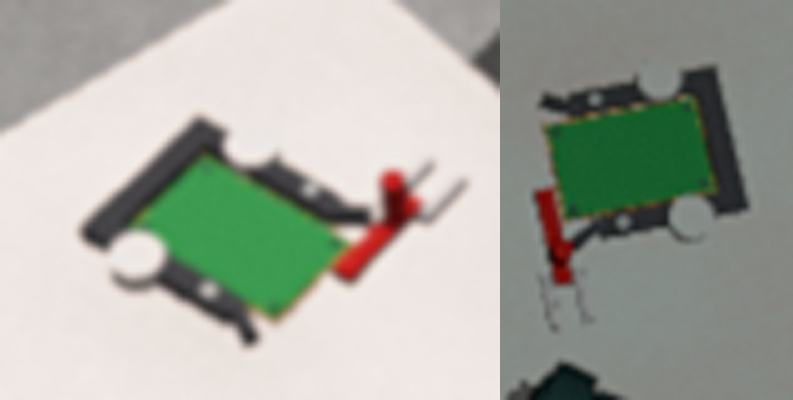

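The latch now sits behind the plate. I'll check its travel by triangulating the knob before handing in.

Run:
```python
from h import *
f=lambda n,r:blob(cv2.imread(f"pics/{n}.png")[:,:,::-1].copy(),"red",r)
a=[f("top1",(350,230,390,310))[1],f("scene1",(300,170,340,215))[1]];b=[f("top2",(350,230,390,310))[1],f("scene2",(290,170,340,225))[1]]
A,Bq=tri(a[1],a[0]),tri(b[1],b[0]); d=Bq[:2]-A[:2]; print("moved",d@U,d@V)
k=tri(np.array([230+393/5,160+180/5])-.4,np.array([350+(558-500)/4.44,210+252/4.444])-.3)[:2]-J; print("knob",k@U,k@V)
for n,(x0,y0,x1,y1) in(("top",(350,230,390,310)),):
    m=f("top1",(x0,y0,x1,y1))[0],f("top2",(x0,y0,x1,y1))[0]
    for q in m:
        ys,xs=np.nonzero(q); w=np.array([onplane("top",(x,y),.045)[:2]-J for x,y in zip(xs,ys)])@V; print(w.min(),w.max())
```

```text
moved 0.0002913976129778815 0.04407094833093636
knob -0.060229709744157554 -0.05352117343997916
-0.11285401010902843 -0.054779543944406955
-0.06964945034538828 -0.010948242180127774
```

```bash
python3 -c "
from rig import bot
print(bot.sign_off(), bot.read_t())"
```

```text
the job is handed in; nothing more can be done
the job is handed in; nothing more can be done
```

The green blank is home against the end stop and the red latch is pushed to its hard end behind it; I handed the job in at about 39 s, with readings up to about 16 N on the blank and 12 N on the latch.

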